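# Stand the weighted float on the gauge stage and wind it in

### The arm

A 7-joint arm with a two-finger parallel gripper is mounted at the origin on the work surface. World frame = base frame: x ahead of the robot, y to its left, z up, the work surface at z = 0. Lengths are in m, angles in rad, forces in N, time in s.
With the tool pointing down it reaches from about 0.425 to 0.825 m from the base axis. Payload 3.6 kg.
Tool frame: the origin (TCP) lies where the fingers leave the gripper's body, on its centre line; the fingertips stand 73 mm ahead of it and the grasp point (between the pads) lies 54 mm ahead of it; x points along the fingers, y is the direction in which the jaws open and shut, and the axes are right-handed (so a half turn about x gives the same grasp; the last joint's range is limited). The gripper opens to 85 mm and grips with 20 to 120 N. Pads are 22 mm wide; open, the fingers measure 114 mm over their backs; the gripper's body (76 mm by 85 mm) begins 54 mm behind the grasp point. The pads swing forward as they close: fully open they stand 13 mm farther back than shut.
Start: joints at [-1.224, 0.615, -0.013, 1.423, 0.008, 1.103, -0.04], TCP at [0.237, 0.605, 0.304] pointing down, gripper open.
Joint ranges: [-3.12, 3.12], [-0.3, 2.06], [-1.34, 1.32], [0.26, 2.42], [-1.36, 4.5], [0.01, 1.98], [-2.84, 2.84]. Speed limits (rad/s): [2.79, 2.79, 3.14, 3.14, 3.14, 3.14, 3.14].

### API

Orientations are given as a unit quaternion [x, y, z, w].
In Python, from station import arm, snapshot, camera_info, ticket gives the robot as it stands. Calls block until the motion is done:
- arm.movep(position, orientation): joint-space move of the TCP to a pose.
- arm.line_to(position, velocity=0.15, ori=None): straight line of the TCP; ori=None keeps the orientation; velocity is the mean speed in m/s.
- arm.move_j(angles): joint-space move.
- arm.move_gripper(opening, effort=None): opening from 0.0 (shut) to 1.0 (fully open); effort is the grip in N (None keeps the last); returns when the fingers have stopped.
- arm.pause(seconds).
- arm.ik(position, orientation): joint angles nearest the present ones, or None.
- snapshot(name): name is "side" or "top" or "wrist"; returns the picture (420x560x3 uint8, blue, green, red); there is no depth.
- camera_info(name): a dict with "fx", "fy", "cx", "cy" (pixels), "dist_coeffs" ([k1, k2, p1, p2, k3] as OpenCV has them; the pictures are not rectified), "R" (3x3) and "t" (3): a world point X has camera coordinates R X + t; the wrist camera has in their place "T_tool_cam" (4x4, takes a point from camera to tool coordinates, whose origin is the TCP and whose axes are the tool frame's). Camera axes: x right, y down, z forward; pixel columns grow to the right and rows downward; lengths in m; the calibration is good to about 2 mm. A picture is of the moment at which its call begins: read the wrist's pose just before it. camera_info takes no time and is no camera call.
A pose or a line that the arm cannot do raises arm.MotionError and nothing moves.
- ticket.finish_job(): hands the job in, once; it reports no verdict.
Readings, each from a call of its own:
- arm.read_time(): time.
- arm.read_joint_positions(): joint angles.
- arm.read_dq(): joint speeds.
- arm.read_effort(): joint torques, N m.
- arm.read_tool_pos(): TCP position.
- arm.read_eef_rot(): TCP orientation.
- arm.read_ft_force(): force on the tool from outside, world axes, zero at the start.
- arm.read_wrist_torque(): the same for the moment, N m.
- arm.read_opening(): opening from 0.0 (shut) to 1.0 (fully open).
Only numpy, scipy, OpenCV 4.12 (cv2) and the standard library are available. Lean on these libraries where they do the work, as an engineer would, in place of code of your own. Each camera call takes 0.05 s, during which the arm holds its last target. There are 200 camera calls.

### The job

The steel float on the wire cradle is weighted at one end, but its ends look alike: feel in the grip which end is heavy, then stand it by itself, heavy end down, gently on the middle of the circle on the gauge's load plate while the stage is still out. Then wind the stage with its knob all the way in to its stop, so that the float ends standing between the two gauge heads. Leave the other glassware and cells where they are.

Things in the scene. Friction and masses are not known exactly. Their poses are not given: they have to be found in the camera images.
- float: sealed stainless tube lying on the cradle, 40 mm diameter, 100 mm long over two like domed ends (4.5 mm high, 47 mm radius); about 0.4 kg. Origin mid-length on the axis; x along the tube. Lead in one end puts its centre of mass some 22 mm from the middle; neither look nor this pose tells which end, only feel. It stands and rights itself (lean to 15 degrees) on the heavy end, topples off the light one
- cradle: white wire cradle fixed to the bench left or right of the gauge, 124 mm long (x) by 82 mm wide; origin under its centre on the bench. The float lies along its x on two wires 18 mm apart, the float's axis 64 mm above the bench. Low wire stops (tops 55 mm above the bench) stand 58 mm from the centre at both ends
- gauge: optical gauge, fixed: dark base (x from -165 to +205 mm, 120 mm wide; 280 mm under the heads) with two grey heads 55 x 50 mm, tops 178 mm above the bench, at x = +120, y = +-105 mm, 160 mm between inner faces. Origin on the bench; x points along the slide, away from the robot; z up
- plate_centre (a point): centre of the load plate's top face, in an engraved circle of 52 mm diameter; 54 mm above the bench. z up, x along the slide, away from the robot
- stage (a joint): travel in m of the stage that slides on the gauge's base along the gauge's x: 0 fully out (loading), 0.06 fully in against its stop, the plate centre midway between the heads. It starts at 0 to 0.015. The stage is an aluminium saddle 240 x 100 mm: a steel load plate 90 x 90 mm at its far end, a dark pinion housing (top 62 mm above the bench) at its near end
- feed_knob: the black feed knob on the pinion housing: a disc 48 mm in diameter, 7 mm thick, under a grip bar 42 mm long (its x), 14 mm wide (its y), top 42 mm above its origin (62 mm above the bench, on the upright axis). Turned clockwise seen from above it feeds the stage in, 0.03 m per rad; its x lies along the slide when the stage is fully out. About 0.2 N m to turn; stays where left
- knob_grip (a point): where to grip the feed knob's bar: on its axis, 94 mm above the bench, 10 mm below the bar's top, 25 mm above the disc; 150 mm nearer the robot than the plate centre. It moves away from the robot with the stage as the knob turns. Axes as the knob's
- tube_rack: white wire test-tube rack with a few tubes, fixed, 75 x 125 mm, 112 mm tall; origin under its centre. It stands on the other side of the gauge from the cradle; nothing to do with it
- cell_a: bystander: stainless steel pressure cell, a closed upright cylinder 50 mm in diameter with a 62 mm head, 148 mm tall; loose, origin under its centre; to be left where it is
- cell_b: bystander: stainless steel pressure cell, a closed upright cylinder 50 mm in diameter with a 62 mm head, 148 mm tall; loose, origin under its centre; to be left where it is
- reagent_bottle: bystander: clear glass bottle with a blue cap, 86 mm in diameter, 166 mm tall; loose, origin under its centre; to be left where it is
- wash_bottle: bystander: white wash bottle with a blue spout, 64 mm in diameter, 180 mm tall; loose, origin under its centre; to be left where it is
- funnel: bystander: blue funnel standing mouth down, 76 mm in diameter, 70 mm tall; loose, origin under its centre; to be left where it is
- beaker: bystander: glass beaker, 68 mm in diameter, 85 mm tall; loose, origin under its centre; to be left where it is
- watch_glass: bystander: shallow glass dish, 90 mm in diameter, 14 mm tall; loose, origin under its centre; to be left where it is
Not all that is in view belongs to the job. Leave any blue or green look-alike of the float alone.

How it is judged:
By the outcome, as a careful person would: the job done as asked, in the order asked, and still so for the second after the job is handed in, with the robot touching nothing.
It also fails if it takes over 64 s, if anything falls off the work surface, if the arm or the gripper's body presses on something with over 40 N, if the wrist force passes 120 N, or if a joint passes its speed limit or range.

## Working session

There is one attempt and no reset: what is moved stays moved. The work goes in short steps, each a Python script; the robot and the scene stay as the last script left them, time stands still between calls to the robot, and variables do not carry over. Pictures are saved under pics/ and viewed, about 8 in all and at most 12, crops included, and the job is handed in when it is done.

```bash
ls; mkdir -p pics
python3 - <<'E'
from station import arm, snapshot, camera_info, ticket
import cv2
for n in("top","side"):
    cv2.imwrite(f"pics/{n}0.png",snapshot(n)); c=camera_info(n); print(n,c)
print(camera_info("wrist")); print(arm.read_tool_pos(),arm.read_eef_rot(),arm.read_time(),arm.read_ft_force(),arm.read_wrist_torque())
E
```

```text
pics
top {'fx': 478.41883905654163, 'fy': 478.41883905654163, 'cx': 285.2337218389245, 'cy': 210.9919190643445, 'dist_coeffs': array([-0.05296939,  0.        ,  0.        ,  0.        ,  0.        ]), 'R': array([[ 0.02209893, -0.99965646,  0.01409247],
       [-0.99673423, -0.02312504, -0.07736993],
       [ 0.07766924, -0.01233666, -0.99690285]]), 't': array([-0.02393593,  0.49183881,  1.25738722])}
side {'fx': 464.2176551239846, 'fy': 464.2176551239846, 'cx': 282.02781424703943, 'cy': 209.50234937833716, 'dist_coeffs': array([0.03344141, 0.        , 0.        , 0.        , 0.        ]), 'R': array([[ 0.88051089, -0.47402155,  0.00203695],
       [-0.29976661, -0.56014501, -0.77225485],
       [ 0.36720643,  0.67936819, -0.63530961]]), 't': array([-0.42378351,  0.21217589,  1.28576308])}
{'fx': 294.44929171874537, 'fy': 294.44929171874537, 'cx': 278.83413891607023, 'cy': 209.26248694116046, 'dist_coeffs': array([-0.06432837,  0.        ,  0.        ,  0.        ,  0.        ]), 'T_tool_cam': array([[ 5.54876058e-04, -3.21740070e-01,  9.46827872e-01,
        -7.06381007e-02],
       [ 9.99997433e-01,  2.25857285e-03,  1.81446656e-04,
         1.14476272e-03],
       [-2.19685838e-03,  9.46825341e-01,  3.21740497e-01,
        -8.38259968e-02],
       [ 0.00000000e+00,  0.00000000e+00,  0.00000000e+00,
         1.00000000e+00]])}
[0.23651503 0.60487974 0.3028458 ] [ 0.13018392  0.69501577 -0.1318303   0.69471289] 0.1 [-0.54657486 -0.6954453   0.13557682] [0.01110214 0.00418085 0.00782045]
```

View pics/top0.png

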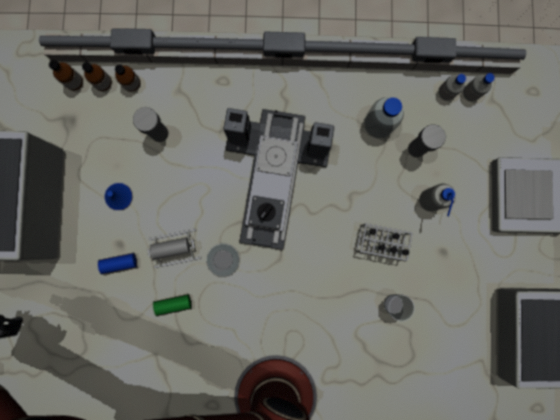

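View pics/side0.png

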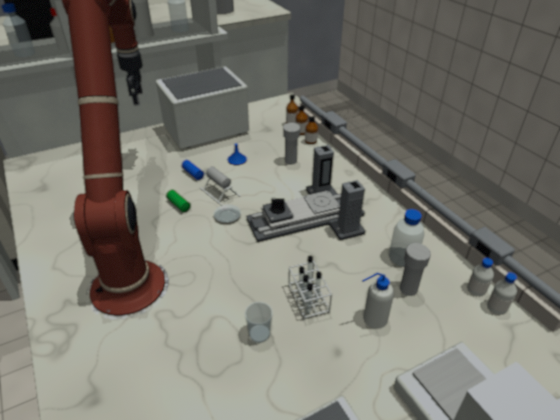

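The top view shows the float on its cradle at about (172,248), the load circle at (276,156), the knob at (266,211), and the heads at (237,130) and (320,145). The green and blue look-alikes and the dish lie near the cradle. I'll enlarge that region next.

```bash
cat > h.py <<'E'
from station import arm, snapshot, camera_info, ticket
import cv2, numpy as np
from scipy.spatial.transform import Rotation as Rot
def pose(): return np.array(arm.read_tool_pos()), Rot.from_quat(arm.read_eef_rot())
def cast(name,uv,z,P=None):
    c=camera_info(name); K=np.array([[c['fx'],0,c['cx']],[0,c['fy'],c['cy']],[0,0,1]])
    n=cv2.undistortPoints(np.array(uv,float).reshape(-1,1,2),K,c['dist_coeffs']).reshape(-1,2)
    d=np.c_[n,np.ones(len(n))]
    if name=="wrist":
        p,R=P; T=c['T_tool_cam']; o=p+R.apply(T[:3,3]); w=R.apply(d@T[:3,:3].T)
    else:
        R=c['R']; o=-R.T@c['t']; w=d@R
    return o+w*((z-o[2])/w[:,2])[:,None]
def down(yaw):
    """tool x down, tool y (jaw direction) at yaw in the world xy plane"""
    y=np.array([np.cos(yaw),np.sin(yaw),0]); x=np.array([0,0,-1.])
    return Rot.from_matrix(np.c_[x,y,np.cross(x,y)])
E
python3 - <<'E'
from h import *
im=cv2.imread("pics/top0.png")
cv2.imwrite("pics/crop.png",cv2.resize(im[95:275,140:340],None,fx=3.3,fy=3.3,interpolation=cv2.INTER_CUBIC))
print(cast("top",[[172,248]],.064),cast("top",[[276,156]],.054),cast("top",[[266,211]],.104))
E
```

```text
[[0.38707725 0.27538582 0.064     ]] [[0.63346283 0.01502173 0.054     ]] [[0.48451902 0.03613076 0.104     ]]
```

View pics/crop.png

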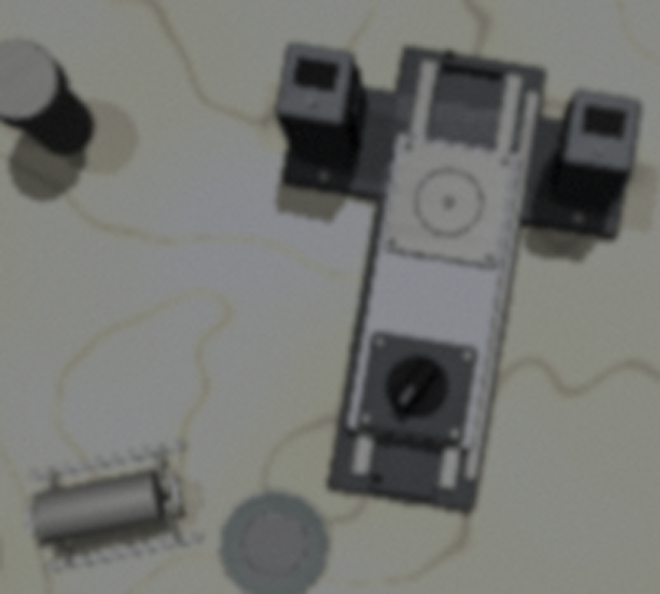

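```bash
cat >> h.py <<'E'
def tilt(az,t,flip=0):
    """tool x leans t from straight down toward azimuth az; jaws horizontal"""
    x=np.array([np.sin(t)*np.cos(az),np.sin(t)*np.sin(az),-np.cos(t)])
    y=np.array([-np.sin(az),np.cos(az),0])*(-1 if flip else 1)
    return Rot.from_matrix(np.c_[x,y,np.cross(x,y)])
def tcp(g,R,d=.054): return np.array(g)-d*R.as_matrix()[:,0]
E
python3 - <<'E'
from h import *
D=np.pi/180
def chk(n,g,R):
    q=arm.ik(tcp(g,R).tolist(),R.as_quat().tolist()); print(n,None if q is None else np.round(q,2))
for f in(0,1):
  for t in (0,35,45,55):
    for az in(-80,100): chk(f"pick f{f} t{t} az{az}",[.387,.275,.067],tilt(az*D,t*D,f))
  for t in(35,45,55):
    for az in (-40,-8,25): chk(f"place f{f} t{t} az{az}",[.633,.015,.12],tilt(az*D,t*D,f))
  for k in (-37,-128): chk(f"knob f{f} {k}",[.5,.034,.094],tilt(k*D,0,f))
R=down(-98*D)
chk("v",[.55,.03,.3],tilt(-8*D,0,0));chk("v",[.55,.03,.3],tilt(-8*D,0,1))
E
```

```text
pick f0 t0 az-80 [-0.77  0.65  0.15  2.1  -0.23  0.41 -0.26]
pick f0 t0 az100 [-0.37  0.68 -0.45  2.09  0.6   0.5   2.05]
pick f0 t35 az-80 [-1.21  0.86  0.46  1.88  0.17  0.85 -0.79]
pick f0 t35 az100 [ 0.35  1.03 -1.11  2.22  1.18  0.31  1.79]
pick f0 t45 az-80 [-1.27  0.95  0.5   1.81  0.23  0.99 -0.85]
pick f0 t45 az100 [ 0.43  1.11 -1.09  2.23  0.98  0.16  2.11]
pick f0 t55 az-80 [-1.31  1.04  0.52  1.74  0.27  1.13 -0.9 ]
pick f0 t55 az100 [ 0.52  1.24 -1.12  2.23  0.57  0.11  2.62]
place f0 t35 az-40 [-0.66  0.76  0.6   1.99  0.65  0.15 -0.02]
place f0 t35 az-8 [ 0.55  0.95 -1.15  2.09  1.88  0.98 -0.26]
place f0 t35 az25 [ 0.66  0.85 -0.95  2.05  1.85  0.37  0.36]
place f0 t45 az-40 [-0.33  0.72 -0.01  2.05  1.7   0.67 -1.03]
place f0 t45 az-8 [ 0.54  1.   -1.15  2.2   2.17  1.14 -0.49]
place f0 t45 az25 [ 0.79  1.01 -1.14  2.15  2.31  0.55  0.05]
place f0 t55 az-40 [-0.26  0.79 -0.2   2.1   1.86  1.   -1.22]
place f0 t55 az-8 [ 0.51  1.1  -1.15  2.3   2.4   1.38 -0.62]
place f0 t55 az25 [ 0.83  1.11 -1.15  2.23  2.73  0.66 -0.22]
knob f0 -37 [-0.16  0.62  0.08  2.01 -0.09  0
[... 627 characters left out ...]
ace f1 t35 az-8 [ 0.01  0.64 -0.2   2.1   2.21  0.33  2.31]
place f1 t35 az25 [ 0.74  0.96 -1.15  2.05  1.79  0.55 -2.67]
place f1 t45 az-40 [-0.18  0.73 -0.24  2.04  1.71  0.82  2.15]
place f1 t45 az-8 [ 0.24  0.75 -0.58  2.21  2.36  0.76  2.24]
place f1 t45 az25 [ 0.61  0.82 -0.77  2.15  2.89  0.37  2.49]
place f1 t55 az-40 [-0.25  0.79 -0.22  2.1   1.86  1.01  1.93]
place f1 t55 az-8 [ 0.43  0.98 -0.96  2.3   2.44  1.26  2.36]
place f1 t55 az25 [ 0.75  0.99 -0.96  2.23  2.97  0.61  2.59]
knob f1 -37 [-0.76  0.92  1.13  2.03 -1.08  0.96 -1.25]
knob f1 -128 [ 0.08  0.63 -0.28  2.01  0.32  0.55  2.05]
v [-0.19  0.41  0.15  1.64 -0.07  1.09  1.4 ]
v [-0.61  0.51  0.83  1.66 -0.41  1.15 -1.39]
```

Run:
```python
from h import *
import pickle
D=np.pi/180
P={}
for n,g,az in (("cr",[.387,.275,.19],-80),("ga",[.54,.03,.24],-8)):
    R=tilt(az*D,0); arm.movep(tcp(g,R).tolist(),R.as_quat().tolist()); P[n]=pose()
    cv2.imwrite(f"pics/{n}.png",snapshot("wrist")); print(arm.read_time(),P[n][0])
pickle.dump({k:(v[0],v[1].as_quat()) for k,v in P.items()},open("P.pkl","wb"))
```

```text
1.525 [0.38690716 0.27679158 0.24418268]
3.0167 [0.53977207 0.03134427 0.29379547]
```

View pics/cr.png

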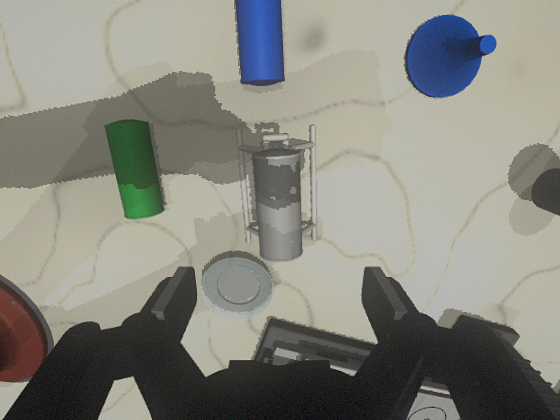

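View pics/ga.png

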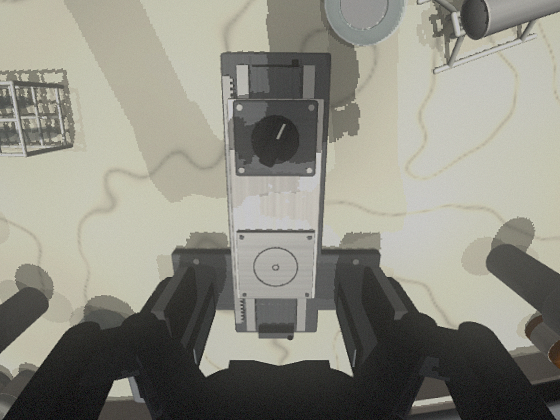

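The wrist views show the float from about (277,151) to (280,259), with the cradle rails at bench level. The plate circle is at (276,267) and the knob disc at about (275,138). I'll refine these numerically and look closely at the knob bar.

Run:
```python
from h import *
import pickle
P={k:(p,Rot.from_quat(q)) for k,(p,q) in pickle.load(open("P.pkl","rb")).items()}
a=cast("wrist",[[277,151],[280.5,259],[256,200],[301,200]],.064,P["cr"]); print(a.round(4)); d=a[1]-a[0]; print(np.linalg.norm(d),np.degrees(np.arctan2(d[1],d[0])),(a[0]+a[1])/2,(a[2]+a[3])/2)
t=cast("top",np.array([[32,517],[160,493]])/3.3+[140,95],.064); d=t[1]-t[0];print(t,np.linalg.norm(d),np.degrees(np.arctan2(d[1],d[0])),t.mean(0))
g=cast("wrist",[[275.5,267]],.054,P["ga"]); print("circle",g, cast("top",np.array([[448,202]])/3.3+[140,95],.054))
# slide direction from plate top edges (z=.054) in the wrist view
e=cast("wrist",[[236,231],[315,231],[233,297],[314,297]],.054,P["ga"]); print(e.round(4)); d=(e[2]+e[3]-e[0]-e[1])/2; print(np.degrees(np.arctan2(d[1],d[0])), np.linalg.norm(d))
im=cv2.imread("pics/ga.png"); c=im[90:190,220:335].astype(float)
c=(255*(c/255)**.45).astype(np.uint8)
c=cv2.resize(c,None,fx=4,fy=4,interpolation=cv2.INTER_CUBIC)
im2=cv2.imread("pics/cr.png")[120:270,230:330]; im2=(255*(im2/255.)**.6).astype(np.uint8); im2=cv2.resize(im2,None,fx=2.66,fy=2.66)[:400]
o=np.zeros((400,c.shape[1]+im2.shape[1],3),np.uint8); o[:c.shape[0],:c.shape[1]]=c; o[:im2.shape[0],c.shape[1]:]=im2
cv2.imwrite("pics/kn.png",o)
```

```text
[[0.3778 0.3266 0.064 ]
 [0.3992 0.2266 0.064 ]
 [0.3671 0.2806 0.064 ]
 [0.4065 0.2878 0.064 ]]
0.10222642819864093 -77.93689932423828 [0.38851992 0.27656824 0.064     ] [0.38681041 0.28419828 0.064     ]
[[0.376331   0.33228321 0.064     ]
 [0.39729103 0.2334613  0.064     ]] 0.10102026821947685 -78.02508525107795 [0.38681101 0.28287225 0.064     ]
circle [[0.63321387 0.0161011  0.054     ]] [[0.63288415 0.01564317 0.054     ]]
[[ 0.5809 -0.0222  0.054 ]
 [ 0.5931  0.0673  0.054 ]
 [ 0.6684 -0.0424  0.054 ]
 [ 0.682   0.0577  0.054 ]]
-9.610928908615762 0.08943210048685872
```

View pics/kn.png

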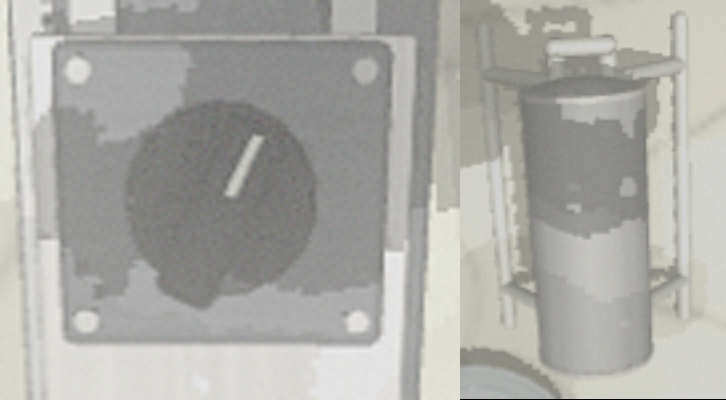

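Run:
```python
from h import *
import pickle
P={k:(p,Rot.from_quat(q)) for k,(p,q) in pickle.load(open("P.pkl","rb")).items()}
o=np.array([220,90])
h=cast("wrist",np.array([[55,42],[390,42],[385,342],[68,342]])/4+o,.062,P["ga"]).mean(0)
s=cast("wrist",np.array([[77,70],[366,70],[357,321],[86,321]])/4+o,.062,P["ga"]).mean(0)
c=np.array([.6331,.0159,.054]); 
for k in(h,s): d=c-k; print(k,np.hypot(*d[:2]),np.degrees(np.arctan2(d[1],d[0])))
i=cast("wrist",np.array([[262,137],[231,195],[183,292]])/4+o,.104,P["ga"]); d=i[1]-i[0]; print(i,np.degrees(np.arctan2(d[1],d[0])))
d=i[2]-i[0]; print(np.degrees(np.arctan2(d[1],d[0])),np.linalg.norm(d))
D=np.pi/180; R=tilt(-78*D,0); q=R.as_quat().tolist(); g=np.array([.3875,.2805,.12])
arm.move_gripper(1.0,60)
arm.movep(tcp(g,R).tolist(),q); g[2]=.060; arm.line_to(tcp(g,R).tolist(),.12)
arm.pause(.2); f0=np.array(arm.read_ft_force()); m0=np.array(arm.read_wrist_torque())
arm.move_gripper(0.0,60); print("open",arm.read_opening(),arm.read_ft_force())
g[2]=.085; arm.line_to(tcp(g,R).tolist(),.05)
for _ in range(3):
    arm.pause(.2); print(np.array(arm.read_ft_force())-f0, np.array(arm.read_wrist_torque())-m0)
print(arm.read_tool_pos(),arm.read_time())
```

```text
[0.4846397  0.03768135 0.062     ] 0.15004962083094792 -8.34660179968351
[0.48504093 0.03684371 0.062     ] 0.14953302965109955 -8.051363375739317
[[0.46944927 0.04822406 0.104     ]
 [0.48064548 0.0399922  0.104     ]
 [0.50015738 0.02654342 0.104     ]] -36.32464441849319
-35.22297394508204 0.03759040557148322
open 0.4565459599815676 [-2.43029025 -0.42914264  4.76291222]
[-0.38871177 -1.53543374 -3.32803315] [-0.06657988  0.01630842 -0.01046212]
[-0.84349346 -0.50281148 -3.16591389] [-0.03402447 -0.04979514  0.00129507]
[-0.35194475 -0.44488752 -4.10359071] [-0.05567719 -0.01352362 -0.02399258]
[0.38750255 0.28048678 0.13895607] 7.225
```

Run:
```python
from h import *
v=[]
for _ in range(25): arm.pause(.04); v.append(np.r_[arm.read_ft_force(),arm.read_wrist_torque()])
print(np.mean(v,0),np.std(v,0)/5)
cv2.imwrite("pics/lift.png",snapshot("wrist"))
```

```text
[-0.07442634 -0.12391573 -3.87668465 -0.07421241 -0.019045   -0.00896009] [0.08292534 0.0935912  0.08552807 0.00695747 0.00599843 0.00773622]
```

Over 25 samples the moment averages Mx = -0.074 and My = -0.019 N m at Fz = -3.9 N. That puts the centre of mass about 20 mm toward +y (azimuth 102°), so the +y end is heavy. I'll set the float back and regrasp leaning toward that end, so that it can stand with the tool tilted.

Run:
```python
from h import *
D=np.pi/180
R=tilt(-78*D,0); g=np.array([.3875,.2805,.0605])
arm.line_to(tcp(g,R).tolist(),.05); arm.move_gripper(1.0); g[2]=.2; arm.line_to(tcp(g,R).tolist(),.2)
R=tilt(102*D,35*D,0); q=R.as_quat().tolist(); g=np.array([.3875,.2805,.064])
arm.movep(tcp(g,R,.154).tolist(),q); print(np.round(arm.read_joint_positions(),2))
arm.line_to(tcp(g,R,.052).tolist(),.08); f0=np.array(arm.read_ft_force()); print(f0)
arm.move_gripper(0.0,80); print("open",arm.read_opening(),np.array(arm.read_ft_force())-f0)
g[2]=.11; arm.line_to(tcp(g,R,.052).tolist(),.08)
arm.pause(.1); v=[]
for _ in range(12): arm.pause(.03); v.append(np.r_[arm.read_ft_force(),arm.read_wrist_torque()])
print(np.mean(v,0).round(3)); cv2.imwrite("pics/tilt.png",snapshot("wrist")); print(arm.read_time(),arm.read_opening())
ks=np.linspace(0,1,5)[1:]
A=np.array([.3875,.2805,.28]);B=np.array([.6331,.0159,.22])
print(np.round(arm.ik(tcp(A,R).tolist(),q),2))
for k in ks:
    r=tilt((-78+70*k)*D,(-35+90*k)*D,1); s=arm.ik(tcp(A+(B-A)*k,r).tolist(),r.as_quat().tolist()); print(k,None if s is None else np.round(s,2))
```

```text
[-0.7   0.69  0.78  2.19 -1.26  1.16 -1.95]
[-0.34424283 -0.20905783  0.49070267]
open 0.4561912670185107 [-2.00022676 -1.62552533  3.36366152]
[ 1.800e-02  2.000e-02 -3.872e+00 -1.092e+00 -2.350e-01  2.000e-03]
15.0167 0.45192492258521405
[-0.36  0.32  0.04  2.03 -0.83  0.91 -2.68]
0.25 [-0.5   0.39  0.18  1.83 -0.34  1.   -2.76]
0.5 [-0.65  0.42  0.35  1.84  0.02  0.82 -2.67]
0.75 [-0.8   0.46  0.61  2.05  0.41  0.3  -2.69]
1.0 [-0.16  0.52 -0.01  2.27  2.69  0.63  1.77]
```

View pics/tilt.png

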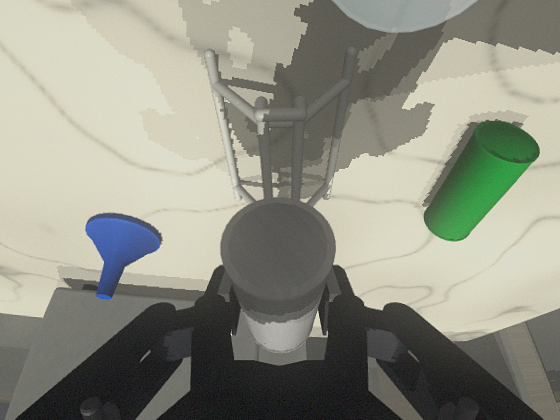

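Run:
```python
from h import *
D=np.pi/180
R=tilt(102*D,35*D,0); A=np.array([.3875,.2805,.30]); B=np.array([.6331,.0159,.30])
arm.line_to(tcp(A,R,.052).tolist(),.25)
for k in(.5,1):
    r=tilt((-78+65*k)*D,(-35+90*k)*D,1); arm.movep(tcp(A+(B-A)*k,r,.052).tolist(),r.as_quat().tolist())
    print(np.round(arm.read_joint_positions(),2),arm.read_time())
B[2]=.135; arm.line_to(tcp(B,r,.052).tolist(),.12); arm.pause(.3)
print(arm.read_time(),arm.read_opening())
P=pose(); w=snapshot("wrist"); s=snapshot("side")
cv2.imwrite("pics/pl.png",np.hstack([cv2.resize(w,None,fx=.7,fy=.7),cv2.resize(s[140:280,220:400],None,fx=2.1,fy=2.1)]))
```

```text
[-0.56  0.36  0.2   1.76  0.11  0.96 -2.79] 16.8
[-0.96  0.61  1.15  2.18  3.77  0.37  0.45] 19.8667
21.6917 0.4516072990358786
```

View pics/pl.png

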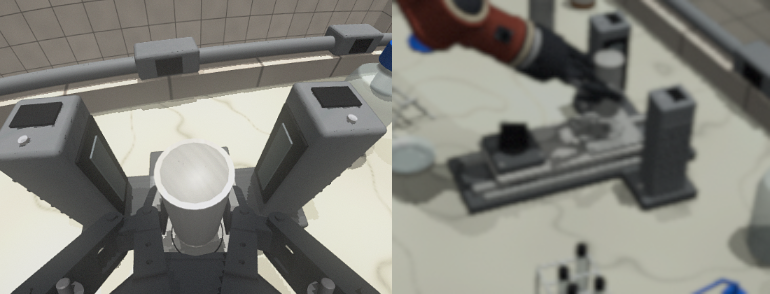

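The float is upright above the plate with the circle beneath it, and the gripper clears both heads and the knob. I'll lower it until it makes contact.

Run:
```python
from h import *
D=np.pi/180
r=tilt(-13*D,55*D,1); B=np.array([.6331,.0159,.135])
def fz(n=6):
    return np.mean([(arm.pause(.015),arm.read_ft_force()[2])[1] for _ in range(n)])
f0=fz(12); z=.110; B[2]=z; arm.line_to(tcp(B,r,.052).tolist(),.06)
print("f0",f0,"at .110",fz())
while z>.096:
    f=fz()
    if f-f0>1.2: break
    z-=.001; B[2]=z; arm.line_to(tcp(B,r,.052).tolist(),.02)
print("contact z",z,f-f0,arm.read_time())
print(pose()[0]-tcp(B,r,.052))
s=snapshot("side"); w=snapshot("wrist"); cv2.imwrite("pics/c_s.png",s); cv2.imwrite("pics/c_w.png",w)
```

```text
f0 -4.142963130612495 at .110 -3.7412884767989856
contact z 0.102 5.2744126954005575 25.5583
[ 0.00024276 -0.00014781  0.00074417]
```

Run:
```python
from h import *
D=np.pi/180
r=tilt(-13*D,55*D,1); B=np.array([.6331,.0159,.1023])
arm.line_to(tcp(B,r,.052).tolist(),.02); arm.move_gripper(.44,20)
for o in (.47,.5,.6,1.0): arm.move_gripper(o,20)
arm.pause(.5); w=snapshot("wrist")
arm.line_to(tcp(B,r,.16).tolist(),.1)
B[2]+=.12; arm.line_to(tcp(B,r,.20).tolist(),.2); print(arm.read_time())
s=snapshot("side"); w2=snapshot("wrist"); import pickle; p=pose(); pickle.dump((p[0],p[1].as_quat()),open("W2.pkl","wb"))
cv2.imwrite("pics/rel_w2.png",w2)
cv2.imwrite("pics/rel.png",np.hstack([cv2.resize(w2,None,fx=.7,fy=.7),cv2.resize(s[140:280,220:400],None,fx=2.1,fy=2.1)]))
```

```text
Traceback (most recent call last):
station.MotionError: the arm cannot follow that straight line within its joint ranges
```

Run:
```python
from h import *
D=np.pi/180
r=tilt(-13*D,55*D,1); B=np.array([.6331,.0159,.1023])
print(np.round(arm.read_joint_positions(),3),arm.read_time(),arm.read_opening())
for d in(.07,.09,.11,.13):
  for t in(55,45,35):
    q=tilt(-13*D,t*D,1); s=arm.ik(tcp(B,r,d).tolist(),q.as_quat().tolist()); print(d,t,None if s is None else np.round(s,2))
s=arm.ik(tcp(B+[0,0,.08],r,.052).tolist(),r.as_quat().tolist());print("up",np.round(s,2))
cv2.imwrite("pics/rel0.png",np.hstack([cv2.resize(snapshot("wrist"),None,fx=.7,fy=.7),cv2.resize(snapshot("side")[140:280,220:400],None,fx=2.1,fy=2.1)]))
```

```text
[-0.823  1.116  1.027  2.317  3.438  0.886  0.451] 27.8 1.0031126977385387
0.07 55 [-0.84  1.09  1.04  2.35  3.44  0.89  0.46]
0.07 45 [-0.79  0.96  0.97  2.28  3.66  0.67  0.4 ]
0.07 35 [-0.68  0.82  0.79  2.19  3.93  0.41  0.27]
0.09 55 [-0.87  1.06  1.06  2.39  3.45  0.89  0.47]
0.09 45 [-0.82  0.93  0.99  2.32  3.67  0.67  0.41]
0.09 35 [-0.71  0.79  0.82  2.22  3.93  0.41  0.28]
0.11 55 [-0.64  0.8   0.56  2.42  2.99  0.84  1.1 ]
0.11 45 [-0.85  0.9   1.01  2.35  3.67  0.66  0.42]
0.11 35 [-0.74  0.76  0.84  2.26  3.93  0.4   0.28]
0.13 55 None
0.13 45 [-0.88  0.87  1.03  2.38  3.68  0.65  0.43]
0.13 35 [-0.78  0.72  0.86  2.29  3.93  0.39  0.28]
up [-0.87  0.92  1.1   2.29  3.58  0.72  0.46]
```

View pics/rel0.png

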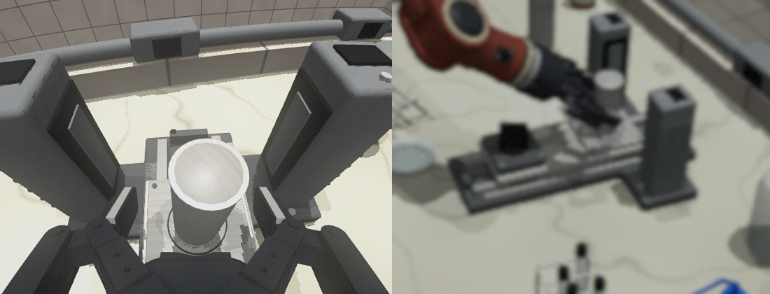

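The float stands by itself inside the circle with the gripper open. Backing off a short way and then lifting straight up stays within the joint ranges.

Run:
```python
from h import *
D=np.pi/180
r=tilt(-13*D,55*D,1); B=np.array([.6331,.0159,.1023])
arm.line_to(tcp(B,r,.085).tolist(),.08)
B[2]=.28; arm.line_to(tcp(B,r,.085).tolist(),.2); print(np.round(arm.read_joint_positions(),2))
K=np.array([.4846,.0373,.26]); R=tilt(-36*D,0,0)
arm.movep(tcp(K,R).tolist(),R.as_quat().tolist()); arm.move_gripper(.6,50)
print(np.round(arm.read_joint_positions(),2),arm.read_time())
P=pose(); w=snapshot("wrist"); s=snapshot("top")
import pickle; pickle.dump((P[0],P[1].as_quat()),open("K.pkl","wb")); cv2.imwrite("pics/kw.png",w); cv2.imwrite("pics/kt.png",s)
cv2.imwrite("pics/k.png",np.hstack([w, cv2.resize(s[100:240,220:335],None,fx=2,fy=3)]))
```

```text
[-1.03  0.6   1.2   2.25  3.74  0.39  0.48]
[ 0.61  0.57 -1.15  1.85  0.59  1.11  0.19] 32.5917
```

View pics/k.png

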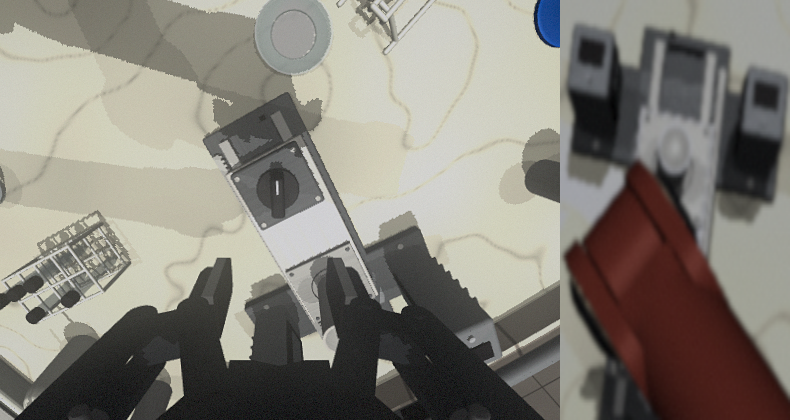

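Run:
```python
from h import *
import pickle
D=np.pi/180; p,q=pickle.load(open("K.pkl","rb")); P=(p,Rot.from_quat(q))
print(cast("wrist",[[277,188],[277,195]],.104,P), cast("wrist",[[277.5,188]],.069,P))
K=np.array([.4846,.0373,.15]); R=tilt(-36*D,0,0)
arm.line_to(tcp(K,R).tolist(),.15); K[2]=.094; arm.line_to(tcp(K,R).tolist(),.08)
f=np.array(arm.read_ft_force()); arm.move_gripper(0,60); arm.pause(.2)
print(arm.read_opening(),np.array(arm.read_ft_force())-f,arm.read_wrist_torque(),arm.read_time())
sd=np.array([np.cos(-8.2*D),np.sin(-8.2*D),0])
for a in (30,60,80,87,95):
    r=tilt((-36-a)*D,0,0); s=arm.ik(tcp(K+sd*.03*a*D,r).tolist(),r.as_quat().tolist()); print(a,None if s is None else np.round(s,2))
```

```text
[[0.47532404 0.0428533  0.104     ]
 [0.48111145 0.03865185 0.104     ]] [[0.4829044  0.03772078 0.069     ]]
0.15426011254148878 [ 0.70573513 -4.68666573  4.86814828] [-0.6942944   0.20622263  0.0969657 ] 35.05
30 [ 0.39  0.74 -0.78  2.    0.79  0.74 -0.47]
60 [ 0.32  0.72 -0.66  1.96  0.68  0.7  -0.87]
80 [ 0.27  0.71 -0.57  1.93  0.59  0.68 -1.13]
87 [ 0.25  0.7  -0.54  1.92  0.56  0.67 -1.22]
95 [ 0.23  0.7  -0.5   1.91  0.53  0.67 -1.32]
```

Run:
```python
from h import *
D=np.pi/180; K=np.array([.4846,.0373,.094]); sd=np.array([np.cos(-8.2*D),np.sin(-8.2*D),0])
def go(a,v):
    r=tilt((-36-a)*D,0,0); arm.line_to(tcp(K+sd*.03*a*D,r).tolist(),v,r.as_quat().tolist())
    arm.pause(.15); print(a,np.round(arm.read_ft_force(),1),np.round(arm.read_wrist_torque(),2),arm.read_time())
for a,v in((10,.012),(78,.012),(82,.008),(85,.008),(87,.008)):
    go(a,v)
    if np.linalg.norm(arm.read_ft_force())>50: break
```

```text
10 [-0.3 -3.4  6. ] [-0.77  0.19 -0.06] 35.7833
78 [ 3.9 -4.7  3.6] [-0.8  -0.76  0.29] 39.05
82 [ 4.3 -3.6  2.8] [-0.84 -0.82  0.17] 39.6083
85 [ 3.1 -3.6  3.3] [-0.82 -0.87  0.2 ] 40.1083
87 [ 4.5 -4.   2.5] [-0.77 -0.85  0.16] 40.5417
```

Run:
```python
from h import *
D=np.pi/180; K=np.array([.4846,.0373,.094]); sd=np.array([np.cos(-8.2*D),np.sin(-8.2*D),0])
a=87
while a<101:
    a+=2; r=tilt((-36-a)*D,0,0); arm.line_to(tcp(K+sd*.03*min(a,91)*D,r).tolist(),.01,r.as_quat().tolist())
    arm.pause(.15); f=np.array(arm.read_ft_force()); m=np.array(arm.read_wrist_torque()); print(a,f.round(1),m.round(2),arm.read_time())
    if m[2]>.9 or np.linalg.norm(f)>25: break
cv2.imwrite("pics/end.png",np.hstack([cv2.resize(snapshot("wrist"),None,fx=.7,fy=.7),cv2.resize(snapshot("side")[140:280,220:400],None,fx=2.1,fy=2.1)]))
```

```text
89 [ 3.5 -4.6  4.7] [-0.91 -0.63  1.07] 40.95
```

View pics/end.png

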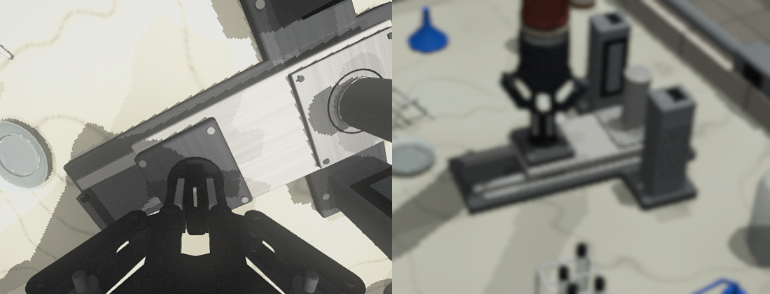

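The moment about z jumped from 0.16 to 1.07 N m at 89°, close to the expected 87°, so the stage is at its stop. The float still stands between the heads. I'll release, retreat and make a final check.

Run:
```python
from h import *
import pickle
D=np.pi/180; K=np.array([.4846,.0373,.094]); sd=np.array([np.cos(-8.2*D),np.sin(-8.2*D),0])
r=tilt((-36-90)*D,0,0); g=K+sd*.03*89*D; arm.line_to(tcp(g,r).tolist(),.01,r.as_quat().tolist()); arm.pause(.1); print(arm.read_wrist_torque())
arm.move_gripper(.6,40); g[2]=.25; arm.line_to(tcp(g,r).tolist(),.12)
R=tilt(-8*D,0); h=[.48,.036,.28]; arm.movep(tcp(h,R).tolist(),R.as_quat().tolist()); arm.pause(.2)
p=pose(); w=snapshot("wrist"); t=snapshot("side"); cv2.imwrite("pics/fw.png",w); cv2.imwrite("pics/fs.png",t); pickle.dump((p[0],p[1].as_quat()),open("F.pkl","wb"))
c=(255*(w[60:360,170:400]/255.)**.7).astype(np.uint8)
cv2.imwrite("pics/fin.png",np.hstack([cv2.resize(c,None,fx=1.5,fy=1.5),cv2.resize(t[140:290,230:400],None,fx=2.6,fy=3)[:450]])); print(arm.read_time(),p[0])
```

```text
[-0.95515086 -0.62102591  1.42671983]
45.125 [0.48002201 0.03605988 0.33394347]
```

View pics/fin.png

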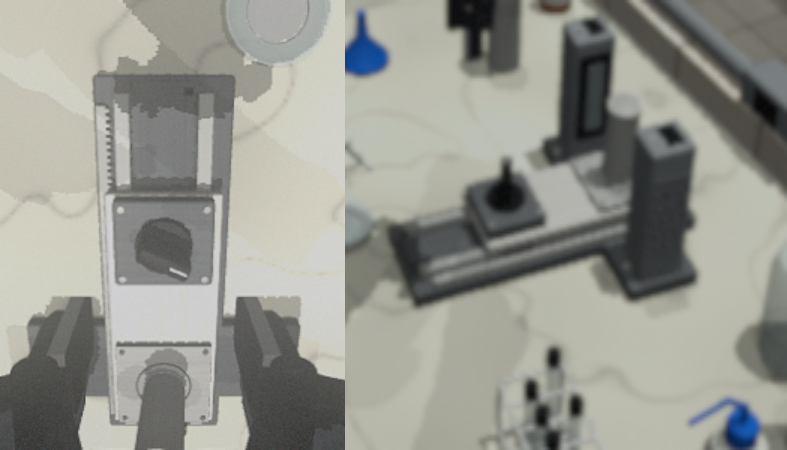

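Run:
```python
from h import *
import pickle
p,q=pickle.load(open("F.pkl","rb")); P=(p,Rot.from_quat(q))
h=cast("wrist",np.array([[114,197],[213,197],[212,285],[116,285]])/1.5+[170,60],.062,P).mean(0); print("housing moved",np.hypot(*(h-[.4848,.0373,.062])[:2]))
ticket.finish_job(); print(arm.read_time())
```

```text
housing moved 0.044643599283811085
the job is handed in; nothing more can be done
the job is handed in; nothing more can be done
```

The float is standing heavy end down on the load plate, and the stage is wound in to its stop. I handed the job in at about 45 s of the 64 s allowed.

- **Finding the heavy end:** I gripped the float at mid-length and lifted it. The moment put the centre of mass about 20 mm toward the end on the robot's left, at a load of 3.9 N. I set it back down and regripped it leaning toward that end.
- **Placing:** I stood it heavy end down on the circle, lowering in 1 mm steps until contact. The contact force was about 5 N, and I eased it off slightly before letting go.
- **Winding in:** I turned the knob clockwise about 89°. The moment about the knob then jumped from 0.16 to 1.07 N m, and a small extra push raised it to 1.43 N m.

**Last checks:**
- The final pictures show the float upright by itself, centred in the circle between the two heads, with the robot clear.
- The housing moved 44.6 mm by camera, against about 45.5 mm expected. The knob's index line also agrees by eye with the fully-in position.
- I made no separate before-and-after check of the bystanders. The bystanders visible in the final views look unmoved.

**What went wrong:** one retreat line after the release was refused because of joint range. Nothing moved, and I backed off a short way and then straight up instead. The moment read with the gripper tilted was much larger (about 1.1 N m). I couldn't explain it and relied only on the upright reading.

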